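Find the tray that runs and hold it out at the red band

TASK

One of the two sprung wooden trays under the cream cabinet is jammed inside: tug the white knobs to feel which tray runs freely. Draw that tray out by its knob until its pointer is over the red band on the white centre rail, without running well past it or upsetting what lies in the trays and on the worktop. Keep it there for at least two seconds against its spring and finish still holding the knob, the pointer in the band and the jammed tray home.

Things in the scene. Friction and masses are not known exactly. Their poses are not given: they have to be found in the camera images.
- cabinet: low fixed cream cabinet 200 deep x 530 wide x 180 high mm, over two trays side by side. Origin on the worktop under the middle of its front edge; +x into the cabinet (away from the robot), +y to the left, z up. The trays slide out along its -x. A white centre rail, 30 mm wide, 45 mm high, runs 200 mm out between the trays
- left_knob (a point): upright white pull knob, 20 (x) x 26 (y) x 56 (z) mm, on the front rim of the left (+y) tray; this point: the centre of its underside, on the rim, 52 mm above the worktop; axes as the cabinet. Pinch it from above across y, fingertips 5 mm or more above the rim. Tray home: 191 mm before the cabinet's front edge, 130 mm left (+y) of the middle
- right_knob (a point): upright white pull knob, 20 (x) x 26 (y) x 56 (z) mm, on the front rim of the right (-y) tray; this point: the centre of its underside, on the rim, 52 mm above the worktop; axes as the cabinet. Pinch it from above across y, fingertips 5 mm or more above the rim. Tray home: 191 mm before the cabinet's front edge, 130 mm right (-y) of the middle
- left_pointer (a point): free end of the left (+y) tray's dark steel pointer (4 mm wide in x, look only), which lies over the white centre rail, 55 mm above the worktop; with the tray home it is 50 mm in front of the cabinet's front edge, and it travels to -x with the tray
- right_pointer (a point): free end of the right (-y) tray's dark steel pointer (4 mm wide in x, look only), which lies over the white centre rail, 55 mm above the worktop; with the tray home it is 50 mm in front of the cabinet's front edge, and it travels to -x with the tray
- left_tray (a joint): pull-out of the left (+y) tray, m: 0 home, at most 0.14, along the cabinet's -x. A spring pulls it home: 4 N at 0, rising 0.7 N per cm, plus 1 N friction; let go, it runs home. One tray (either, hidden which) is blocked inside: it gives 2 to 8 mm, then stops hard. Wooden, 220 mm wide, floor 20 and rim 52 mm above the worktop, front end 200 mm before the cabinet when home
- right_tray (a joint): pull-out of the right (-y) tray, m: 0 home, at most 0.14, along the cabinet's -x. A spring pulls it home: 4 N at 0, rising 0.7 N per cm, plus 1 N friction; let go, it runs home. One tray (either, hidden which) is blocked inside: it gives 2 to 8 mm, then stops hard. Same tray as the left
- mark: red band, 10 (x) x 30 (y) x 3 mm, fixed on top of the white centre rail; origin at the centre of its underside; axes as the cabinet. It lies 48 to 92 mm before the pointers' home place (to the cabinet's -x). A pointer is in the band when its end is within 5 mm of the band's centre along x
- tostonera: round mahogany plantain press, 94 mm discs, 34 mm high, two 68 mm handles to its +x, lying in one tray; origin at the centre of its underside. Leave it in its tray
- mug: blue enamel mug, 76 mm across, 78 mm high, standing in one tray with its handle to the back; origin at the centre of its underside. Leave it standing in its tray
- ladle: stainless ladle, bowl 68 mm across and 28 mm high, handle to its +x, 213 mm long overall, in one tray; origin under the bowl's centre. Leave it in its tray
- brush: red silicone brush, head 45 x 34 x 27 mm with bristles up, wooden handle to its +x, 172 mm long overall, in one tray; origin under the head's centre. Leave it in its tray
- jar: amber jar, 64 mm across, 100 mm high, on the worktop to the right; origin at the centre of its underside. Leave it alone
- bowl: white bowl, 120 mm across, 55 mm high, on the worktop to the left; origin at the centre of its underside. Leave it alone
Mind the look-alikes: they are no part of the job. Of the things shaped like the ladle, the stainless one is meant.

How it is judged:
By the outcome, as a careful person would: the job done as asked, in the order asked, and still so for the second after the job is handed in, while the arm keeps its last pose, push and grip.
It also fails if it takes over 56 s, if anything falls off the work surface, if the arm or the gripper's body presses on something with over 40 N, if the wrist force passes 120 N, or if a joint passes its speed limit or range.

ROBOT

A 6-joint arm with a two-finger parallel gripper is mounted at the origin on the work surface. World frame = base frame: x ahead of the robot, y to its left, z up, the work surface at z = 0. Lengths are in m, angles in rad, forces in N, time in s.
With the tool pointing down it reaches from about 0.275 to 0.825 m from the base axis. Payload 4.9 kg.
Tool frame: the origin (TCP) lies midway between the tips of the shut fingers; the grasp point (between the pads) lies 19 mm behind it (grip_point_offset is the distance from the TCP to the grasp point, in m); z points along the fingers, y is the line along which they close (so a half turn about z gives the same grasp; the last joint's range is limited). The gripper opens to 85 mm and grips with 20 to 120 N. Pads are 22 mm wide; open, the fingers measure 114 mm over their backs; the gripper's body (76 mm by 85 mm) begins 54 mm behind the grasp point. The pads swing forward as they close: fully open they stand 13 mm farther back than shut.
Start: joints at [-1.391, 0.326, -0.193, 1.052, 0, 1.437], TCP at [0.17, -0.523, 0.231] pointing down, gripper open.
Joint ranges: [-2.65, 2.65], [-0.97, 1.79], [-1.3, 1.35], [-1.93, 2.1], [-1.47, 1.37], [-3.14, 3.14]. Speed limits (rad/s): [2.57, 2.57, 3.14, 3.14, 3.14, 3.14].

INTERFACE

Orientations are given as a rotation vector (axis times angle).
In Python, from cell import * gives the robot as it stands. Calls block until the motion is done:
- movep(position, orientation): joint-space move of the TCP to a pose.
- move_l(position, velocity=0.15, rot=None, until_force=None): straight line of the TCP; rot=None keeps the orientation; velocity is the mean speed in m/s. With until_force (N) it stops when the force on the tool has changed by that much, and returns True; else False.
- set_joints(angles): joint-space move.
- let_go() and grab(newtons=None): open the fingers fully, or close them until they stop; newtons is the grip in N (None keeps the last).
- sleep(seconds).
- ik(position, orientation): joint angles nearest the present ones, or None.
- get_state(): the state.
- grab_frame(name): name is "side" or "top"; returns a dict with "img" (420x560x3 uint8, red, green, blue), "fx", "fy", "cx", "cy" (pixels), "cam_to_world" (4x4, takes a point from camera to world coordinates). Camera axes: x right, y down, z forward; pixel columns grow to the right and rows downward; lengths in m; the calibration is good to about 2 mm. A picture is of the moment at which its call begins. There is no depth.
A pose or a line that the arm cannot do raises MotionError and nothing moves.
- sign_off(): hands the job in; it is judged then, once.
Trained networks look in the newest picture that a camera, given by its name, has taken for a name from the list of things; names that differ only in an ending like _2 or _b are one class to them, and where a whole thing is asked for, a point or a joint stands for the part that bears it (a point fixed in the world has none). Each returns a list of dicts, best first, with "score" (0 to 1); they miss things now and then, are a little off and sometimes report something else, mostly with a low value. They report only what shows in the picture. A call takes as long as a camera call. They do not tell look-alikes from the thing itself.
- spot_in(camera, name): "centre" ([column, row] in pixels, amid what is visible of it).
- silhouettes(camera, name): "mask" (420x560 bool, what is visible of it) and "centre" ([column, row] in pixels, amid what is visible of it).
- tip_of(camera, name): "centre" ([column, row] in pixels: a listed point, or the origin of a listed thing).
The state is a dict: "clock": time; "q": joint angles; "joint_velocities": joint speeds; "tau": joint torques, N m; "position": TCP position; "eef_rot": TCP orientation; "contact_force": force on the tool from outside, world axes, zero at the start; "wrist_torque": the same for the moment, N m; "finger_gap": opening from 0.0 (shut) to 1.0 (fully open); "grasp_force": force on a finger pad.
Only numpy, scipy, OpenCV 4.12 (cv2) and the standard library are available. Lean on these libraries where they do the work, as an engineer would, in place of code of your own. Each camera call takes 0.05 s, during which the arm holds its last target. There are 200 camera calls.

## Working session

There is one attempt and no reset: what is moved stays moved. The work goes in short steps, each a Python script; the robot and the scene stay as the last script left them, time stands still between calls to the robot, and variables do not carry over. Pictures are saved under pics/ and viewed, at most 10 in all, crops included, and the job is handed in when it is done.

```bash
mkdir -p pics; cat > h.py <<'E'
from cell import *
import numpy as np, cv2
def ray(f,uv):
    T=np.array(f["cam_to_world"]);d=T[:3,:3]@np.array([(uv[0]-f["cx"])/f["fx"],(uv[1]-f["cy"])/f["fy"],1]);return T[:3,3],d
def at_z(f,uv,z):
    o,d=ray(f,uv);return o+d*(z-o[2])/d[2]
def proj(f,p):
    T=np.array(f["cam_to_world"]);c=T[:3,:3].T@(np.array(p)-T[:3,3]);return np.array([f["fx"]*c[0]/c[2]+f["cx"],f["fy"]*c[1]/c[2]+f["cy"]])
def save(f,n,crop=None,s=1):
    im=f["img"][:,:,::-1]
    if crop: im=im[crop[1]:crop[3],crop[0]:crop[2]]
    cv2.imwrite("pics/"+n,cv2.resize(im,None,fx=s,fy=s,interpolation=cv2.INTER_CUBIC))
E
python3 - <<'E'
from h import *
F={c:grab_frame(c) for c in("top","side")}
both=np.hstack([F["top"]["img"],F["side"]["img"]])
for c in F: save(F[c],c+"0.png",s=1.4)
Z=dict(left_knob=.052,right_knob=.052,left_pointer=.055,right_pointer=.055,mark=.045,cabinet=0)
for c in F:
    print(c,np.round(np.array(F[c]["cam_to_world"])[:3,3],3))
    for n in Z:
        for d in tip_of(c,n)[:3]: print(n,round(d["score"],2),np.round(d["centre"],1),np.round(at_z(F[c],d["centre"],Z[n]),4)[:2])
print(get_state())
E
```

```text
top [ 0.392 -0.006  1.241]
left_knob 0.74 [210.2 210.1] [0.5636 0.1351]
right_knob 0.63 [320.4 203.1] [ 0.5815 -0.1203]
left_pointer 0.77 [258.5 149.5] [0.7075 0.0244]
left_pointer 0.32 [ 87.6 223.2] [0.5311 0.4168]
right_pointer 0.86 [267.6 149.5] [0.7077 0.003 ]
right_pointer 0.16 [339.2 164.2] [ 0.6733 -0.1645]
mark 0.4 [266.2 187.1] [0.6198 0.0058]
mark 0.22 [234.3 170.6] [0.6589 0.0812]
cabinet 0.85 [262.3 135. ] [0.7589 0.0167]
side [0.072 0.762 0.947]
left_knob 0.96 [253.2 247.4] [0.5673 0.1297]
right_knob 0.9 [291.2 196.9] [ 0.5802 -0.121 ]
left_pointer 0.85 [236.5 209.9] [0.7021 0.0229]
left_pointer 0.26 [200. 342.] [0.5105 0.4479]
right_pointer 0.97 [237.  202.5] [ 0.7213 -0.0073]
mark 0.5 [260.4 215.8] [6.257e-01 1.000e-04]
mark 0.35 [233.6 207.8] [0.7234 0.0109]
cabinet 0.85 [226.4 214.5] [0.7579 0.0127]
cabinet 0.65 [257.  207.1] [ 0.687  -0.0687]
{'clock': 0.7, 'q': array([-1.39119774e+00,  3.26122938e-01, -1.92617843e-01,  1.05194277e+00,
        8.55332583e-06,  1.43663296e+00]), 'joint_velocities': array([-2.34674041e-03, -1.06556348e-03,  8.25073763e-04, -6.70103461e-04,
       -7.07206643e-04, -2.50916556e-05]), 'tau': array([-6.94005212e-04, -4.43202817e+01,  2.62710142e+01,  9.73015303e-04,
       -7.94992820e-05,  1.04939033e-06]), 'position': array([ 0.16979068, -0.5231745 ,  0.23131605]), 'eef_rot': array([3.10290084e+00, 4.90819350e-01, 1.74553899e-05]), 'contact_force': array([-0.78544082,  0.09846668, -0.63292511]), 'wrist_torque': array([ 0.05950445,  0.02196272, -0.02788498]), 'grasp_force': 0.0, 'finger_gap': 0.9980544562205784}
```

View pics/top0.png

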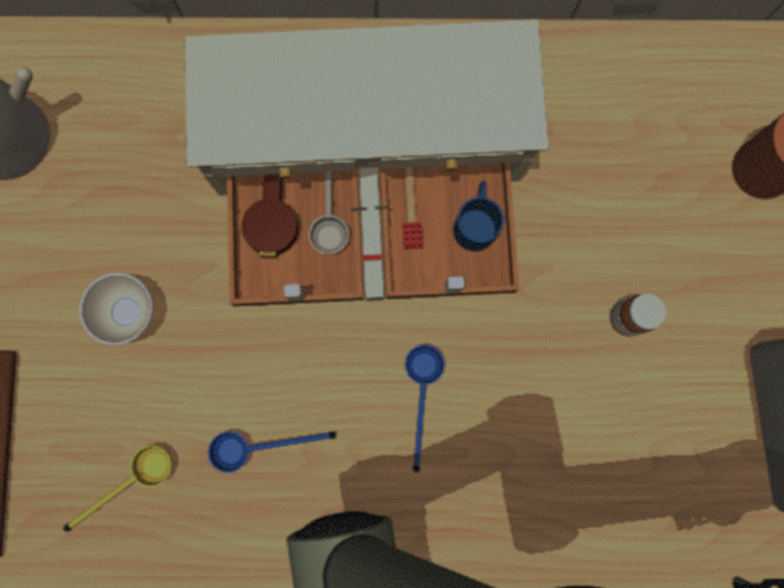

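View pics/side0.png

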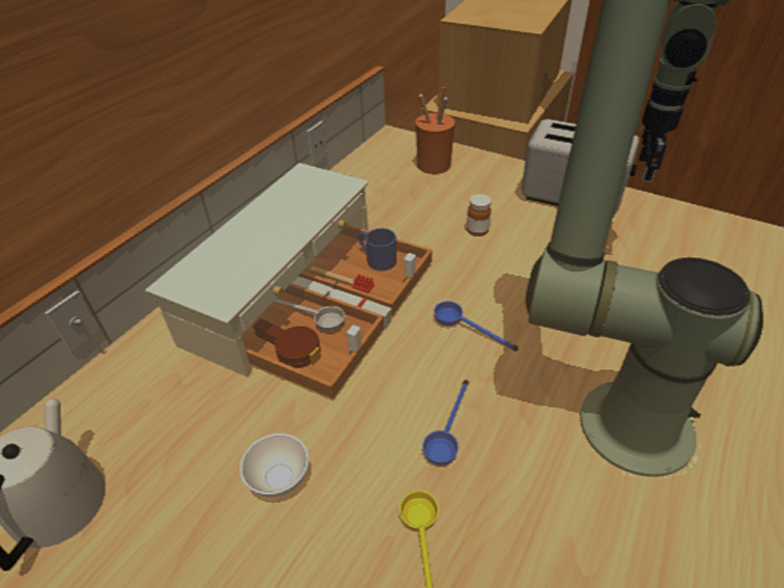

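The top view shows the left knob at about (209,208) px, the right knob at (326,202), the red band at (266,184) and the pointers at (258,149) and (268,149). The stainless ladle lies in the left tray, and the blue and yellow ladles on the worktop are look-alikes I won't touch. Next I fit the cabinet pose and measure the band by colour.

```bash
cat >> h.py <<'E'
def redband(f,guess,r=14):
    u,v=np.round(guess).astype(int);c=f["img"][v-r:v+r,u-r:u+r].astype(float)
    w=np.clip(c[...,0]-1.6*np.maximum(c[...,1],c[...,2]),0,None)*(c[...,0]>90)
    ys,xs=np.mgrid[v-r:v+r,u-r:u+r];return np.array([(w*xs).sum(),(w*ys).sum()])/w.sum()
E
python3 - <<'E'
from h import *
from scipy.optimize import least_squares
P=dict(left_knob=(-.191,.13,.052),right_knob=(-.191,-.13,.052),cabinet=(0,0,0))
F={};obs=[]
for c in("top","side"):
    F[c]=grab_frame(c)
    for n in P:
        for m in("tip","mask"):
            if m=="tip":
                r=tip_of(c,n); q=P[n]
            else:
                if n=="cabinet":continue
                r=spot_in(c,n); q=np.array(P[n])+[0,0,.028]
                print(c,n,[(round(d["score"],2),np.round(d["centre"],1)) for d in r[:2]]) if r else None
                continue
            if r: obs.append((c,n,q,np.array(r[0]["centre"]),.5 if n=="cabinet" else 1))
def W(p,q): 
    c,s=np.cos(p[2]),np.sin(p[2]);return np.array([p[0]+c*q[0]-s*q[1],p[1]+s*q[0]+c*q[1],q[2]])
fun=lambda p:np.concatenate([w*(proj(F[c],W(p,q))-o) for c,n,q,o,w in obs])
s=least_squares(fun,[.76,.015,.05],loss="soft_l1");p=s.x;print("pose",p.round(4))
for o in obs: print(o[0],o[1],(proj(F[o[0]],W(p,o[2]))-o[3]).round(1))
for c in F:
    g=proj(F[c],[.622,.003,.048]);b=redband(F[c],g);w=at_z(F[c],b,.048)[:2]-p[:2]
    print(c,"red",g.round(1),b.round(1),"cabinet xy",np.round([w@[np.cos(p[2]),np.sin(p[2])],w@[-np.sin(p[2]),np.cos(p[2])]],4))
    im=F[c]["img"].copy()
    q=[(x,y,z) for x,y,z in [(-.2,.24,.052),(-.2,-.24,.052),(0,.265,.18),(0,-.265,.18),(.2,.265,.18),(.2,-.265,.18),(-.2,.015,.045),(-.2,-.015,.045),(-.05,.01,.055),(-.05,-.01,.055)]+[(-.191+a,s*.13+b,.108) for s in(1,-1) for a in(-.01,.01) for b in(-.013,.013)]]
    x0,y0=(130,0) if c=="top" else (100,110)
    big=cv2.resize(im[y0:y0+220,x0:x0+270],None,fx=2.9,fy=2.7,interpolation=cv2.INTER_CUBIC)
    for k in q:
        u,v=proj(F[c],W(p,k));cv2.circle(big,(int((u-x0+.5)*2.9),int((v-y0+.5)*2.7)),2,(0,255,0),-1)
    cv2.imwrite(f"pics/fit_{c}.png",big[:,:,::-1])
E
```

```text
top left_knob [(0.57, array([212.2, 182.9])), (0.56, array([265.1, 104.5]))]
top right_knob [(0.9, array([315.5, 170.9]))]
side left_knob [(0.6, array([226.7, 243.1]))]
side right_knob [(0.68, array([264.8, 196. ]))]
pose [0.7651 0.0134 0.0384]
top left_knob [0.7 0.5]
top cabinet [ 1.4 -2.2]
side left_knob [-0.8  1.6]
side right_knob [ 0.5 -0.1]
side cabinet [-2.3  1.4]
top red [267.4 186. ] [265.6 183.4] cabinet xy [-0.1373 -0.001 ]
side red [260.8 216.1] [259.  206.7] cabinet xy [-0.1157 -0.0403]
```

View pics/fit_top.png

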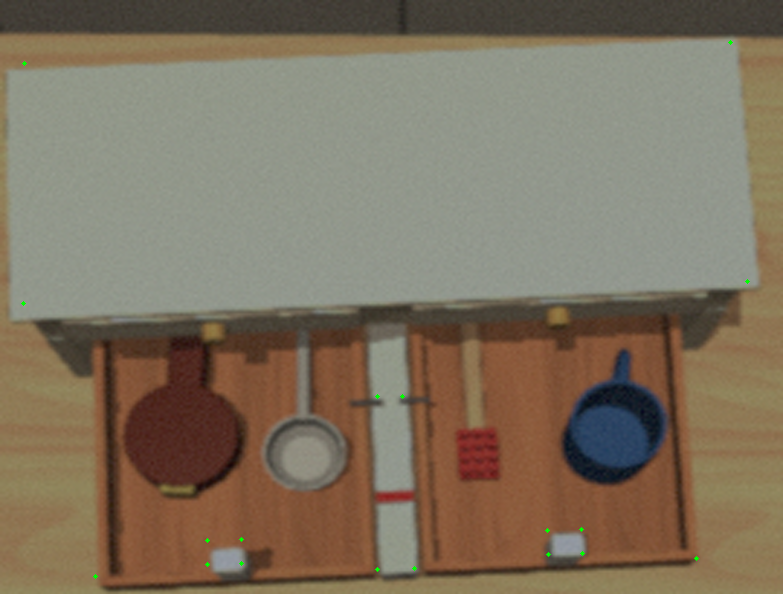

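View pics/fit_side.png

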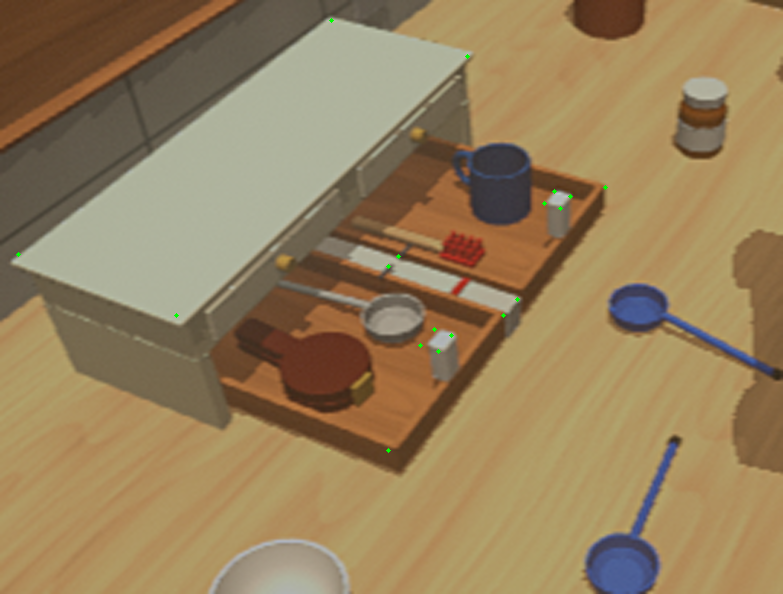

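The fit is a few mm off: the knob tops sit at (228,559) and (567,545) in the top crop, and (443,341) and (558,199) in the side crop. I refit using these seen points and the rail's front corners.

```bash
python3 - <<'E'
from h import *
from scipy.optimize import least_squares
F={c:grab_frame(c) for c in("top","side")}
K=[("top",228,559,(-.191,.13,.108)),("top",567,545,(-.191,-.13,.108)),("side",443,341,(-.191,.13,.108)),("side",558,199,(-.191,-.13,.108)),
("top",382,577,(-.2,.015,.045)),("top",418,575,(-.2,-.015,.045)),("side",520,299,(-.2,-.015,.045)),("side",505,319,(-.2,.015,.045))]
px=lambda c,u,v:np.array([u/2.9-.5+(130 if c=="top" else 100),v/2.7-.5+(0 if c=="top" else 110)])
def W(p,q): 
    c,s=np.cos(p[2]),np.sin(p[2]);return np.array([p[0]+c*q[0]-s*q[1],p[1]+s*q[0]+c*q[1],q[2]])
fun=lambda p:np.concatenate([proj(F[c],W(p,q))-px(c,u,v) for c,u,v,q in K])
s=least_squares(fun,[.76,.015,.05],loss="soft_l1");p=s.x;print("pose",p.round(4));print(fun(p).reshape(-1,2).round(1).tolist())
for n,q in dict(L=(-.191,.13,.052),R=(-.191,-.13,.052)).items(): print(n,W(p,q).round(4))
def cx(c,uv,z):
    w=at_z(F[c],uv,z)[:2]-p[:2];return np.round([w@[np.cos(p[2]),np.sin(p[2])],w@[-np.sin(p[2]),np.cos(p[2])]],4)
print("top band",cx("top",px("top",395,496),.048),cx("top",redband(F["top"],px("top",395,496),7),.048),"ptrL",cx("top",px("top",380,403),.055),"ptrR",cx("top",px("top",402,399),.055))
print("side band",cx("side",px("side",460,286),.048),cx("side",redband(F["side"],px("side",460,286),5),.048),"ptrL",cx("side",px("side",388,269),.055),"ptrR",cx("side",px("side",399,256),.055))
np.save("pose.npy",p)
for n in("left","right"):
    for c in F: 
        r=tip_of(c,n+"_pointer"); r and print(c,n,cx(c,r[0]["centre"],.055))
E
```

```text
pose [0.7606 0.0144 0.0541]
[[-0.3, 0.3], [0.3, -0.1], [0.0, 0.1], [0.7, 0.3], [-0.7, -0.9], [-0.2, -0.7], [0.5, 0.1], [1.2, -1.2]]
L [0.5628 0.1339 0.052 ]
R [ 0.5769 -0.1257  0.052 ]
top band [-0.1322 -0.0003] [-1.328e-01  1.000e-04] ptrL [-0.0509  0.008 ] ptrR [-0.0482 -0.01  ]
side band [-0.1297 -0.0027] [-0.1304 -0.0032] ptrL [-0.0465  0.013 ] ptrR [-0.0453 -0.0121]
top left [-0.0541  0.0124]
side left [-0.0484  0.0056]
top right [-0.0528 -0.0057]
side right [-0.0565  0.0027]
```

Pose refit: the residuals are under about 1 px on the knobs. The band is about 82 mm before the pointers' home place. I tug the right knob first, since it is nearer to the arm.

```bash
cat >> h.py <<'E'
from scipy.spatial.transform import Rotation as Ro
def W(q):
    p=np.load("pose.npy");c,s=np.cos(p[2]),np.sin(p[2]);return np.array([p[0]+c*q[0]-s*q[1],p[1]+s*q[0]+c*q[1],q[2]])
def rot(flip):
    p=np.load("pose.npy");y=np.array([-np.sin(p[2]),np.cos(p[2]),0])*(-1 if flip else 1);z=np.array([0,0,-1.])
    return Ro.from_matrix(np.c_[np.cross(y,z),y,z]).as_rotvec()
def best(P):
    q=get_state()["q"];c=[(np.abs(np.array(j)-q).max(),r) for r in (rot(0),rot(1)) for j in [ik(P,r)] if j is not None]
    return min(c,key=lambda t:t[0])[1]
def cabx(pos):
    p=np.load("pose.npy");return (np.array(pos)[:2]-p[:2])@[np.cos(p[2]),np.sin(p[2])]
def st(t=""):
    s=get_state();print(t,"t",round(s["clock"],2),"pos",s["position"].round(4),"cabx",round(cabx(s["position"]),4),"F",s["contact_force"].round(1),"gap",round(s["finger_gap"],3),"grip",round(s["grasp_force"],1))
E
python3 - <<'E'
from h import *
y=-.13
A=W((-.191,y,.2));r=best(A);movep(A,r);st("above")
print(move_l(W((-.191,y,.064)),.1,until_force=8));st("down")
grab(50);st("grip")
x=cabx(get_state()["position"])
hit=move_l(W((-.211,y,.064)),.03,until_force=15);st(f"tug {hit}")
E
```

```text
above t 3.65 pos [ 0.5767 -0.1267  0.2001] cabx -0.1912 F [ 0.3  0.5 -0.7] gap 1.001 grip 0.0
False
down t 5.16 pos [ 0.5774 -0.1259  0.0647] cabx -0.1905 F [ 0.5  0.  -0.5] gap 1.001 grip 0.0
grip t 5.73 pos [ 0.5771 -0.1275  0.0645] cabx -0.1909 F [-1.3 -5.1  1.4] gap 0.294 grip 50.2
tug True t 6.12 pos [ 0.5737 -0.1277  0.0645] cabx -0.1943 F [3.6 0.3 0.9] gap 0.3 grip 53.2
```

```bash
python3 - <<'E'
from h import *
y=-.13
sleep(.2);st("settled")
hit=move_l(W((-.211,y,.064)),.015,until_force=15);st(f"tug2 {hit}");sleep(.2);st()
E
```

```text
settled t 6.32 pos [ 0.5737 -0.1277  0.0645] cabx -0.1943 F [ 4.6 -0.7  2.5] gap 0.299 grip 53.5
tug2 True t 6.76 pos [ 0.5738 -0.1277  0.0645] cabx -0.1941 F [2.6 0.6 1.4] gap 0.297 grip 53.4
 t 6.96 pos [ 0.574  -0.1277  0.0645] cabx -0.194 F [ 3.2 -0.5  0.8] gap 0.298 grip 53.3
```

The right tray gives about 3.4 mm and then stops hard, twice at the same place, so it is jammed. I set it back home and go to the left knob.

```bash
python3 - <<'E'
from h import *
move_l(W((-.191,-.13,.0645)),.03);let_go();move_l(W((-.191,-.13,.17)),.15);st("up")
y=.13
A=W((-.191,y,.17));r=best(A);movep(A,r);st("above")
print(move_l(W((-.191,y,.064)),.1,until_force=8));st("down")
grab(50);st("grip")
hit=move_l(W((-.206,y,.064)),.03,until_force=15);st(f"tug {hit}")
sleep(.2);st()
E
```

```text
up t 8.69 pos [ 0.5763 -0.1255  0.1691] cabx -0.1916 F [-0.6 -0.1 -0.7] gap 1.002 grip 0.0
above t 10.98 pos [0.5628 0.1337 0.1699] cabx -0.191 F [-0.4  0.6  0.5] gap 0.999 grip 0.0
False
down t 12.19 pos [0.5634 0.1339 0.0647] cabx -0.1904 F [-0.2 -0.3  0.1] gap 0.996 grip 0.0
grip t 12.77 pos [0.563  0.1321 0.0645] cabx -0.1909 F [-1.4 -5.3  4. ] gap 0.294 grip 50.0
tug False t 13.42 pos [0.5498 0.1314 0.0645] cabx -0.2041 F [ 4.  -4.9 -1.4] gap 0.298 grip 49.4
 t 13.62 pos [0.5499 0.1314 0.0645] cabx -0.204 F [ 5.  -5.3 -1.8] gap 0.295 grip 49.4
```

The left tray runs free. I draw it to about 72 mm, short of the band, and look.

```bash
python3 - <<'E'
from h import *
y=.128
move_l(W((-.191-.074,y,.0645)),.06,until_force=25);sleep(.3);st("pulled")
ims=[]
for c in("top","side"):
    f=grab_frame(c);u,v=proj(f,W((-.12,0,.05))).astype(int)
    print(c,u,v);ims.append(cv2.resize(f["img"][v-40:v+40,u-45:u+45],None,fx=4.4,fy=6,interpolation=cv2.INTER_CUBIC))
    for n in("left_pointer","right_pointer","mark"):
        for d in tip_of(c,n)[:1]: print(n,round(d["score"],2),cabx(at_z(f,d["centre"],.048 if n=="mark" else .055)).round(4))
cv2.imwrite("pics/p1.png",np.hstack(ims)[:,:,::-1])
E
```

```text
pulled t 15.05 pos [0.4918 0.1282 0.0645] cabx -0.2622 F [ 7.6  2.  -9.1] gap 0.295 grip 49.7
top 265 177
left_pointer 0.8 -0.1242
right_pointer 0.56 -0.0479
mark 0.6 -0.2095
side 255 214
left_pointer 0.75 -0.1229
right_pointer 0.92 -0.0623
mark 0.52 -0.1936
```

View pics/p1.png

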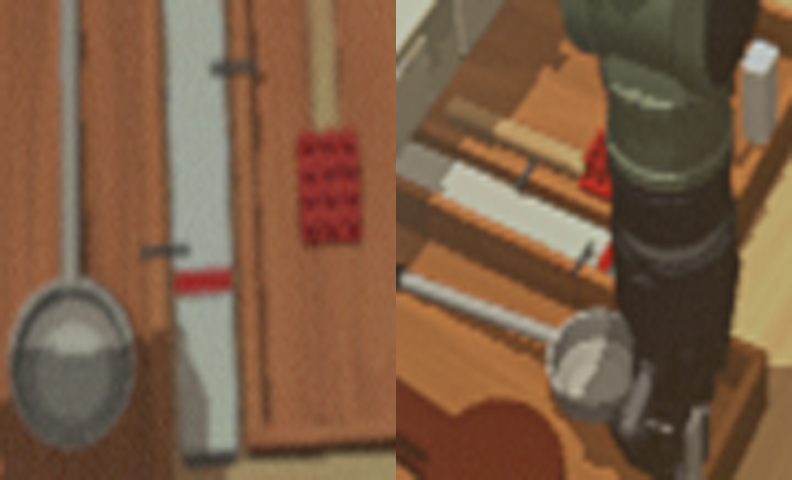

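The pointer is at about (180,249) in the top crop, short of the band, whose centre is at (203,281). The tray contents are undisturbed. I compute the remaining distance, using the homed right pointer at (216,67) as a check.

```bash
cat >> h.py <<'E'
def see():
    f=grab_frame("top");u,v=proj(f,W((-.12,0,.05))).astype(int);u0,v0=u-45,v-40
    img=f["img"][v0:v0+80,u0:u0+90].astype(float)
    return f,u0,v0,img
E
python3 - <<'E'
from h import *
f,u0,v0,img=see()
o=lambda x,y:(u0+x/4.4-.5,v0+y/6-.5)
X=lambda x,y,z:cabx(at_z(f,o(x,y),z)).round(4)
b=redband(f,o(203,281),7)
print("ptr",X(170,250,.055),X(180,249,.055),"right",X(216,67,.055),X(235,68,.055),"band",X(203,281,.048),cabx(at_z(f,b,.048)).round(4))
st()
E
```

```text
ptr -0.1208 -0.1207 right -0.0491 -0.05 band -0.1325 -0.1328
 t 15.5 pos [0.4919 0.1281 0.0646] cabx -0.2621 F [ 8.1  1.8 -9.8] gap 0.297 grip 49.7
```

```bash
python3 - <<'E'
from h import *
move_l(W((-.2775,.128,.0655)),.03,until_force=25);sleep(.4);st("pulled")
f,u0,v0,img=see()
cv2.imwrite("pics/p2.png",cv2.resize(img.astype(np.uint8),None,fx=8,fy=7.4,interpolation=cv2.INTER_CUBIC)[:,:,::-1]);print(u0,v0)
E
```

```text
pulled t 16.47 pos [0.4786 0.1274 0.0646] cabx -0.2755 F [  9.    2.5 -17.1] gap 0.299 grip 50.3
220 137
```

View pics/p2.png

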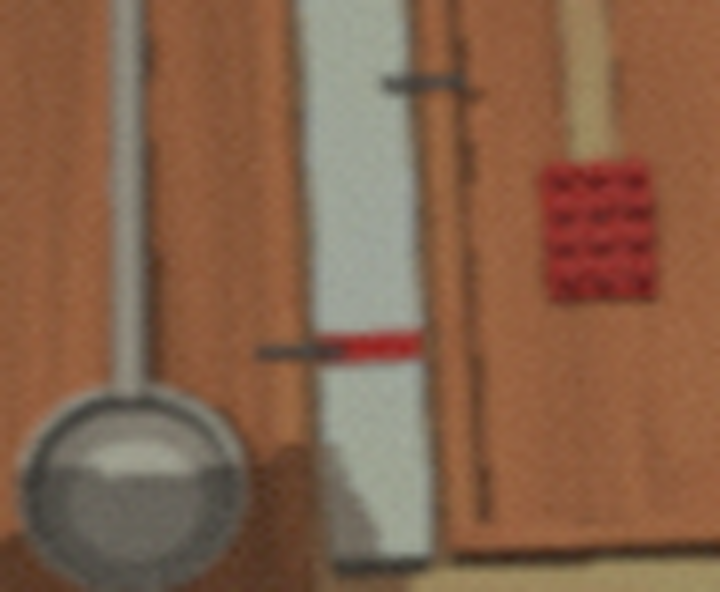

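The pointer tip at (325,350) lies over the band, whose centre is at about (375,346). With parallax it is about 1.4 mm past centre, well within ±5 mm. The right pointer at (385,82) is home. I hold for over 2 s, check and hand in.

```bash
python3 - <<'E'
from h import *
sleep(2.8);st("held")
f,u0,v0,img=see()
cv2.imwrite("pics/p3.png",np.hstack([cv2.resize(img.astype(np.uint8),(400,420)),cv2.resize(f["img"][80:280,140:420],(400,420))])[:,:,::-1])
E
```

```text
held t 19.32 pos [0.4786 0.1274 0.0646] cabx -0.2755 F [  9.5   1.8 -17.8] gap 0.295 grip 50.3
```

View pics/p3.png

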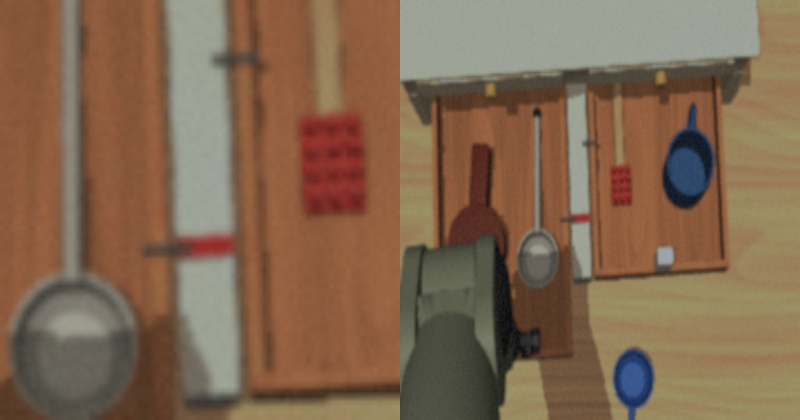

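The pointer at (185,248) is still in the band. The right tray is home, the tray contents are in place and the knob is still gripped.

```bash
python3 -c "
from h import *
print(sign_off())"
```

```text
the job is handed in; nothing more can be done
None
```

The job is handed in: the right tray was jammed and is back home, and the left tray is drawn out about 84 mm with its pointer about 1.4 mm past the red band's centre (±5 mm allowed), held for over 2 s and still gripped.

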